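# Press the pantry canister lids home in order

## Robot

A 7-joint arm with a two-finger parallel gripper is mounted at the origin on a cart in front of the work surface, level with it; the furniture and walls round the work are solid. World frame = base frame: x ahead of the robot, y to its left, z up, the work surface at z = 0. Lengths are in m, angles in rad, forces in N, time in s.
With the tool pointing down it reaches from about 0.425 to 0.95 m from the base axis. Payload 4.7 kg.
Tool frame: the origin (TCP) lies at the very end of the fingers, on their centre line; the grasp point (between the pads) lies 19 mm behind it; z points along the fingers, y is the line along which they close (so a half turn about z gives the same grasp; the last joint's range is limited). The gripper opens to 85 mm and grips with 20 to 120 N. Pads are 22 mm wide; open, the fingers measure 114 mm over their backs; the gripper's body (76 mm by 85 mm) begins 54 mm behind the grasp point. The pads swing forward as they close: fully open they stand 13 mm farther back than shut.
Start: joints at [-1.228, 0.469, -0.049, 1.532, 0.024, 1.141, -0.082], TCP at [0.245, 0.629, 0.231] pointing down, gripper open.
Joint ranges: [-2.59, 2.59], [-0.33, 1.99], [-1.39, 1.29], [0.1, 2.45], [-1.04, 4.18], [0.21, 1.99], [-2.66, 2.66]. Speed limits (rad/s): [2.57, 2.57, 3.14, 3.14, 3.14, 3.14, 3.14].

## Interface

Orientations are given as a unit quaternion [w, x, y, z].
In Python, from bench import state, camera, camera_params, job_done gives the robot as it stands.
- The arm moves only by the tool send_rows, never from a script. Its argument "series" is text: rows parted by semicolons, each of 7 numbers parted by spaces: the opening, from 0 (shut) to 1 (fully open), then the shift along the tool's x, y, z in units of 25 mm (1.0 is 25 mm), then the turn, a rotation vector about the tool's x, y, z in rad. A call has 1 to 10 rows; each row shifts and turns the commanded pose from where the row before left it, along the tool's axes as they then stand; what a row does not reach is not made up. A row lasts 1/10 s, in which the tool goes at most 50 mm and 8.59 degrees, less where a joint would pass 70% of its speed; a pose out of reach is approached as far as the arm can. A call is refused whole if a number of a shift passes 1 or a number of a turn 0.15, either way. A call with a gripper value outside its range is refused whole. The fingers move at their own pace and stop on an object; the grip force is fixed at half the most. Time passes only in rows, so rows that do not move let the fingers close. It gives the time, the measured TCP pose, the force, the opening and the grip force at its end, in the units of the state.
- state(): the state, without advancing time (a new reading comes with each control period).
- camera(name): name is "scene" or "top" or "wrist"; returns (picture, depth): 400x640x3 uint8, red, green, blue; 400x640 float32, m along the optical axis (not along the pixel's ray), 0 where there is no reading.
- camera_params(name): a dict with "fx", "fy", "cx", "cy" (pixels), "rvec" (rotation vector, rad) and "tvec" (3), from world to camera coordinates, as OpenCV has them; the wrist camera has in their place "mount" (4x4, takes a point from camera to tool coordinates, whose origin is the TCP and whose axes are the flange's). Camera axes: x right, y down, z forward; pixel columns grow to the right and rows downward; lengths in m; the calibration is good to about 2 mm. A picture is of the moment at which its call begins: read the wrist's pose just before it. camera_params takes no time and is no camera call.
- job_done(): hands the job in; it is judged then, once.
The state is a dict: "time": time; "q": joint angles; "qd": joint speeds; "joint_torque": joint torques, N m; "tcp_pos": TCP position; "eef_rot": TCP orientation; "contact_force": force on the tool from outside, world axes, zero at the start; "ft_torque": the same for the moment, N m; "gripper_width": finger opening in m; "gripper_force": force on a finger pad.
Only numpy, scipy, OpenCV 4.12 (cv2) and the standard library are available. Lean on these libraries where they do the work, as an engineer would, in place of code of your own. Each camera call takes 0.05 s, during which the arm holds its last target. There are 200 camera calls.

## Task

The wooden lids of the three glass canisters in the front row, straight ahead of the robot, are sitting a little proud after refilling. With the fingertips, press each lid gently down until it is fully home: first the short canister of oats, then the slim canister of pasta, then the tall, wide canister of rice. Do not touch a canister before its turn, lift, shift or tip any of them, and leave the jars and other things around them where they are.

Things in the scene. Friction and masses are not known exactly. Their poses are not given: they have to be found in the camera images.
- oats: The short loose canister: clear glass cylinder 86 mm across filled with pale oats, flat round wooden lid 88 mm across and 14 mm thick. 150 mm tall with the lid home, about 0.75 kg. Origin: centre of its underside; z up.
- pasta: The slim loose canister: clear glass cylinder 80 mm across filled with short pasta, flat round wooden lid 82 mm across and 14 mm thick. 177 mm tall with the lid home, about 0.5 kg. Origin: centre of its underside; z up.
- rice: The tallest and widest loose canister: clear glass cylinder 98 mm across filled with pale rice, flat round wooden lid 100 mm across and 14 mm thick. 190 mm tall with the lid home, about 0.75 kg. Origin: centre of its underside; z up. (A similar canister far to the right by the window belongs to the room and is not meant.)
- oats_lid_top (a point): Centre of the flat top face of the oats lid; moves down with the lid.
- pasta_lid_top (a point): Centre of the flat top face of the pasta lid; moves down with the lid.
- rice_lid_top (a point): Centre of the flat top face of the rice lid; moves down with the lid.
- oats_lid (a joint): Height of the oats lid above its home position in m: 0 = fully home, lid flat on the glass rim; starts 0.005 to 0.009. It slides straight up and down on a snug seal, takes about 4 N to push down, has no spring, and stays where it is left; at 0 it stops hard.
- pasta_lid (a joint): The same for the pasta lid.
- rice_lid (a joint): The same for the rice lid.
- clip_jar: Bystander: squat clip-top glass jar with a glass lid, an orange rubber ring and a wire clip, 102x88x117 mm, loose, standing in the same row as the canisters. Origin: centre of its underside.
- honey_jar: Bystander: glass jar with a screw lid, 65 mm across, 100 mm tall, loose. Origin: centre of its underside.
- salt_shaker: Bystander: glass salt shaker with a grey domed top, 44 mm across, 90 mm tall, loose. Origin: centre of its underside.
- kitchen_timer: Bystander: round wind-up kitchen timer, 65 mm across, 48 mm tall, loose. Origin: centre of its underside.

How it is judged:
On the way, in this order (a step that is already met when the one before it is completed fails the run):
1. the oats lid is pressed fully home (value of joint oats_lid below 0.002 m), for 0.1 s.
2. then the pasta lid is pressed fully home (value of joint pasta_lid below 0.002 m), for 0.1 s.
3. then the rice lid is pressed fully home (value of joint rice_lid below 0.002 m), for 0.1 s.
At the end, for the whole second after the job is handed in: All three lids within 2 mm of fully home, and the three canisters upright (within 3 degrees), at rest and within 20 mm of where they started (value of joint each of oats_lid, pasta_lid, rice_lid below 0.002 m and distance of each of oats, pasta, rice from where it was at the start of the episode below 0.02 m and angle between each of oats, pasta, rice's own z axis and vertical below 0.05 rad and linear speed of each of oats, pasta, rice below 0.02 m/s); the robot touches nothing.
It fails at once if the pasta canister is touched before the oats lid is home (contact force between any of the fingers, the arm and pasta above 0.5 N and value of joint oats_lid above 0.002 m).
It fails at once if the rice canister is touched before the oats and pasta lids are home (contact force between any of the fingers, the arm and rice above 0.5 N and value of joint any of oats_lid, pasta_lid above 0.002 m).
It fails at once if a canister is pressed hard (over 40 N), or touched with the arm or gripper body instead of the fingers (contact force between the fingers and oats above 40 N or contact force between the fingers and pasta above 40 N or contact force between the fingers and rice above 40 N or contact force between the arm and oats above 2 N or contact force between the arm and pasta above 2 N or contact force between the arm and rice above 2 N).
It fails at once if a lid is lifted, or a canister is lifted, shifted or tipped (value of joint any of oats_lid, pasta_lid, rice_lid above 0.014 m or height (world z) of any of oats, pasta, rice above 0.008 m or distance of any of oats, pasta, rice from where it was at the start of the episode above 0.03 m or angle between any of oats, pasta, rice's own z axis and vertical above 0.2 rad).
It fails at once if a jar, the shaker or the timer is disturbed (distance of any of clip_jar, honey_jar, salt_shaker, kitchen_timer from where it was at the start of the episode above 0.015 m).
It also fails if it takes over 48 s, if anything falls off the work surface, if the arm or the gripper's body presses on something with over 40 N, if the wrist force passes 120 N, or if a joint passes its speed limit or range.

## Working session

There is one attempt and no reset: what is moved stays moved. The work goes in short steps, Python scripts to look and compute and a tool call to move; the robot and the scene stay as the last step left them, time stands still between calls to the robot, and variables do not carry over. Pictures are saved under pics/ and viewed, at most 10 in all, crops included, and the job is handed in when it is done.

Besides the shell and the picture viewer there is one more tool, called after ">>>" by a JSON object that holds its "name" and its "arguments", one argument or row to a line. send_rows: Moves the arm, as the interface text tells. Its arguments: {"type":"object","properties":{"series":{"type":"string"}},"required":["series"]}

```bash
mkdir -p pics
cat > h.py <<'E'
import numpy as np, cv2
from bench import state, camera, camera_params, job_done
def world(name,d,uv=None):
    p=camera_params(name); R=cv2.Rodrigues(np.array(p['rvec'],float))[0]; t=np.array(p['tvec'],float).ravel()
    v,u=np.mgrid[0:d.shape[0],0:d.shape[1]]
    c=np.stack([(u-p['cx'])/p['fx']*d,(v-p['cy'])/p['fy']*d,d],-1)
    return (c-t)@R
E
python3 - <<'E'
from h import *
for n in('scene','top'):
    im,d=camera(n); np.savez(f'pics/{n}.npz',im=im,d=d); cv2.imwrite(f'pics/{n}.png',im[...,::-1])
    print(n,camera_params(n))
s=state();print(s['time'],s['tcp_pos'],s['eef_rot'],s['contact_force'],s['gripper_width'])
E
```

```text
scene {'fx': 424.05548055430927, 'fy': 424.05548055430927, 'cx': 321.054733204636, 'cy': 195.61722524719306, 'rvec': array([ 1.92662537, -1.20174664,  0.61243203]), 'tvec': array([-0.35767168,  0.37050407,  0.79199325])}
top {'fx': 445.34087641739455, 'fy': 445.34087641739455, 'cx': 315.7820015111285, 'cy': 199.65998698723672, 'rvec': array([ 2.12874161, -2.1640911 ,  0.20365551]), 'tvec': array([-0.14295295,  0.57943207,  1.49915244])}
0.1 [0.24506338 0.62837501 0.23032629] [-1.20942347e-04  1.84857106e-01  9.82765002e-01 -8.86928967e-04] [-0.14709775  1.18745859  1.12352213] 0.08538969749300243
```

View pics/scene.png

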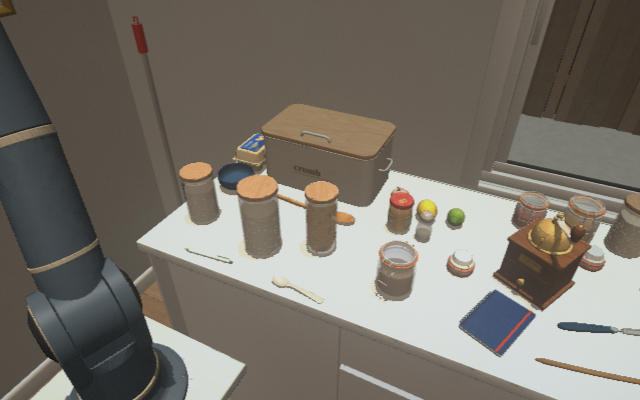

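View pics/top.png

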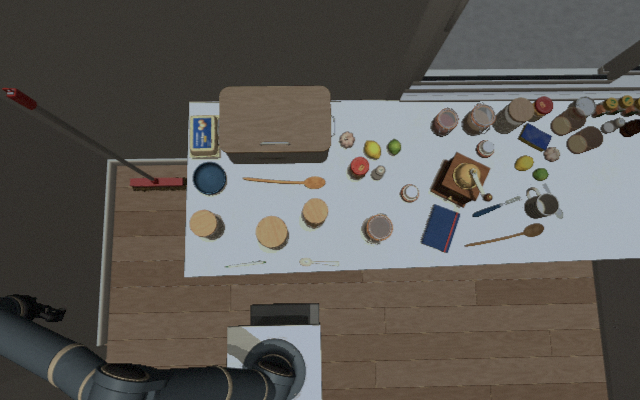

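Scene view: oats lid at (197,172), rice at (258,187), pasta at (321,192). In the top view they are at (204,224), (272,233) and (315,212). Rice stands between the other two, and the arm is at the left, off the counter. Next I triangulate the lid centres.

Run:
```python
from h import *
seeds={'oats':((197,172),(204,222)),'rice':((258,186),(272,232)),'pasta':((321,190),(315,211))}
P={}
for n in('scene','top'):
    p=camera_params(n);K=np.array([[p['fx'],0,p['cx']],[0,p['fy'],p['cy']],[0,0,1]])
    P[n]=(K,np.c_[cv2.Rodrigues(p['rvec'])[0],p['tvec']])
for o,sd in seeds.items():
    c=[]
    for n,s in zip(('scene','top'),sd):
        z=np.load(f'pics/{n}.npz'); im,d=z['im'],z['d']; W=world(n,d)
        med=W[s[1]-2:s[1]+3,s[0]-2:s[0]+3,2]; zz=np.median(med)
        m=(abs(W[...,2]-zz)<.005)&(np.hypot(*np.moveaxis(W[...,:2]-W[s[1],s[0],:2],-1,0))<.075)
        hsv=cv2.cvtColor(im,cv2.COLOR_RGB2HSV); m2=m&(hsv[...,1]>80)
        m2=m2.astype(np.uint8); k,l,st,ce=cv2.connectedComponentsWithStats(m2); i=l[s[1],s[0]]
        cn=max(cv2.findContours((l==i).astype(np.uint8),0,1)[0],key=cv2.contourArea)
        e=cv2.fitEllipse(cv2.convexHull(cn)); c.append(e[0]); q=W[l==i]
        print(o,n,'z',zz.round(4),'n',len(q),'ell',np.round(e[0],1),np.round(e[1],1),'ctr',(q[:,:2].min(0)+q[:,:2].max(0)).round(4)/2,'size',np.ptp(q[:,:2],axis=0).round(3),i)
    A=[cv2.undistortPoints(np.array([[x]],float),P[n][0],None).reshape(2,1) for n,x in zip(('scene','top'),c)]
    X=cv2.triangulatePoints(P['scene'][1],P['top'][1],*A); print(o,'TRI',(X[:3]/X[3]).ravel().round(4))
# tall objects height map (top)
z=np.load('pics/top.npz');W=world('top',z['d'])
for s in((378,227),(360,168),(379,172),(410,193),(275,120),(209,178)): print(s,W[s[1],s[0]].round(3))
```

```text
oats scene z 0.1571 n 475 ell [195.6 170.8] [17.9 33.3] ctr [0.487   0.21275] size [0.087 0.086] 1
oats top z 0.1572 n 475 ell [203.1 223. ] [25.5 26.7] ctr [0.48945 0.2111 ] size [0.084 0.082] 1
oats TRI [0.4887 0.2126 0.1528]
rice scene z 0.1948 n 795 ell [256.7 186.8] [24.6 41.3] ctr [ 0.4525 -0.0079] size [0.098 0.1  ] 1
rice top z 0.1949 n 658 ell [271.3 231.6] [30.1 30.5] ctr [ 0.4551  -0.00945] size [0.091 0.09 ] 1
rice TRI [ 0.4541 -0.0073  0.19  ]
pasta scene z 0.183 n 553 ell [321.4 191.5] [21.1 33.7] ctr [ 0.51755 -0.1456 ] size [0.083 0.08 ] 1
pasta top z 0.1842 n 421 ell [314.9 210.8] [23.8 24.5] ctr [ 0.51845 -0.14595] size [0.077 0.076] 1
pasta TRI [ 0.5195 -0.1453  0.1777]
(378, 227) [ 0.471 -0.354  0.121]
(360, 168) [ 0.678 -0.305  0.092]
(379, 172) [ 0.663 -0.37   0.09 ]
(410, 193) [ 0.598 -0.485  0.04 ]
(275, 120) [ 0.821 -0.021  0.182]
(209, 178) [0.669 0.228 0.005]
```

>>> {"name": "send_rows", "arguments": {
  "series": "0 -0.75 -0.6 0 0 0 0;0 -0.75 -0.6 0 0 0 0;0 -0.75 -0.6 0 0 0 0;0 -0.75 -0.6 0 0 0 0;0 -0.75 -0.6 0 0 0 0;0 -0.75 -0.6 0 0 0 0;0 -0.75 -0.6 0 0 0 0;0 -0.75 -0.6 0 0 0 0;0 -0.75 -0.6 0 0 0 0;0 -0.75 -0.6 0 0 0 0"
}}

```text
time: 1.1
tcp_pos: [0.3656, 0.4199, 0.2309]
eef_rot: [-0.0, 0.185, 0.983, -0.0]
contact_force: [0.1, 0.2, -0.4]
gripper_width: 0.0002
gripper_force: 0.0
```

>>> {"name": "send_rows", "arguments": {
  "series": "0 -0.75 -0.6 0 0 0 0;0 -0.75 -0.6 0 0 0 0;0 -0.75 -0.6 0 0 0 0;0 -0.75 -0.6 0 0 0 0;0 -0.75 -0.6 0 0 0 0;0 -0.75 -0.6 0 0 0 0;0 -0.75 -0.6 0 0 0 0;0 -0.75 -0.6 0 0 0 0;0 -0.8 -0.6 0 0 0 0;0 -0.8 -0.6 0 0 0 0"
}}

```text
time: 2.1
tcp_pos: [0.488, 0.2113, 0.231]
eef_rot: [-0.0, 0.185, 0.983, -0.0]
contact_force: [-0.2, -0.2, 0.2]
gripper_width: -0.0003
gripper_force: 0.0
```

>>> {"name": "send_rows", "arguments": {
  "series": "0 0 0 0 0 0 0;0 0 0 0 0 0 0;0 0 0 0 0 0 0"
}}

```text
time: 2.4
tcp_pos: [0.4871, 0.2135, 0.2311]
eef_rot: [-0.0, 0.184, 0.983, 0.0]
contact_force: [0.4, 0.8, 0.1]
gripper_width: -0.0003
gripper_force: 0.0
```

>>> {"name": "send_rows", "arguments": {
  "series": "0 0 0 0.6 0 0 0;0 0 0 0.6 0 0 0;0 0 0 0.6 0 0 0;0 0 0 0.4 0 0 0;0 0 0 0.2 0 0 0;0 0 0 0.1 0 0 0;0 0 0 0.1 0 0 0;0 0 0 0 0 0 0"
}}

```text
time: 3.2
tcp_pos: [0.488, 0.2124, 0.1665]
eef_rot: [0.0, 0.185, 0.983, 0.0]
contact_force: [-0.7, 0.8, -0.6]
gripper_width: 0.0005
gripper_force: 0.0
```

>>> {"name": "send_rows", "arguments": {
  "series": "0 0 0 0.05 0 0 0;0 0 0 0.05 0 0 0;0 0 0 0.05 0 0 0;0 0 0 0.05 0 0 0;0 0 0 0.05 0 0 0;0 0 0 0.05 0 0 0;0 0 0 0.05 0 0 0;0 0 0 0 0 0 0"
}}

```text
time: 4.0
tcp_pos: [0.4879, 0.2123, 0.1575]
eef_rot: [-0.0, 0.185, 0.983, 0.0]
contact_force: [-0.1, -0.1, -0.5]
gripper_width: -0.0
gripper_force: 0.0
```

>>> {"name": "send_rows", "arguments": {
  "series": "0 0 0 0.04 0 0 0;0 0 0 0.04 0 0 0;0 0 0 0.04 0 0 0;0 0 0 0.04 0 0 0;0 0 0 0 0 0 0"
}}

```text
time: 4.5
tcp_pos: [0.488, 0.2123, 0.1535]
eef_rot: [0.0, 0.185, 0.983, 0.0]
contact_force: [-1.0, -0.6, 1.8]
gripper_width: 0.0
gripper_force: 1.2
```

>>> {"name": "send_rows", "arguments": {
  "series": "0 0 0 0.04 0 0 0;0 0 0 0.04 0 0 0;0 0 0 0 0 0 0"
}}

```text
time: 4.8
tcp_pos: [0.4879, 0.2123, 0.1514]
eef_rot: [0.0, 0.185, 0.983, 0.0]
contact_force: [-0.8, 0.1, 1.9]
gripper_width: -0.0001
gripper_force: 1.0
```

Contact is made and the lid is sliding. I'll continue in small steps until the force climbs.

>>> {"name": "send_rows", "arguments": {
  "series": "0 0 0 0.04 0 0 0;0 0 0 0 0 0 0"
}}

```text
time: 5.0
tcp_pos: [0.4879, 0.2123, 0.1504]
eef_rot: [0.0, 0.185, 0.983, 0.0]
contact_force: [-0.7, 0.5, 2.5]
gripper_width: -0.0001
gripper_force: 1.0
```

>>> {"name": "send_rows", "arguments": {
  "series": "0 0 0 0.03 0 0 0;0 0 0 0 0 0 0"
}}

```text
time: 5.2
tcp_pos: [0.488, 0.2123, 0.15]
eef_rot: [0.0, 0.185, 0.983, 0.0]
contact_force: [-1.5, 0.3, 4.4]
gripper_width: 0.0002
gripper_force: 2.3
```

>>> {"name": "send_rows", "arguments": {
  "series": "0 0 0 0.02 0 0 0;0 0 0 0 0 0 0"
}}

```text
time: 5.4
tcp_pos: [0.4881, 0.2124, 0.15]
eef_rot: [0.0, 0.185, 0.983, 0.0]
contact_force: [-2.4, -1.6, 7.2]
gripper_width: -0.0002
gripper_force: 3.9
```

>>> {"name": "send_rows", "arguments": {
  "series": "0 0 0 0.02 0 0 0;0 0 0 0 0 0 0"
}}

```text
time: 5.6
tcp_pos: [0.4883, 0.2125, 0.15]
eef_rot: [0.0, 0.185, 0.983, 0.0]
contact_force: [-3.1, -2.0, 11.9]
gripper_width: 0.0004
gripper_force: 5.3
```

Hard stop at z = 0.150, so the oats lid is home. Raising and crossing to pasta.

>>> {"name": "send_rows", "arguments": {
  "series": "0 0 0 -0.2 0 0 0;0 0 0 -0.4 0 0 0;0 0 0 -0.7 0 0 0;0 0 0 -0.7 0 0 0;0 0 0 -0.7 0 0 0;0 0 0 -0.7 0 0 0;0 0 0 0 0 0 0;0 0 0 0 0 0 0"
}}

```text
time: 6.4
tcp_pos: [0.4877, 0.2122, 0.2336]
eef_rot: [-0.0, 0.185, 0.983, 0.0]
contact_force: [-0.3, -0.4, -1.3]
gripper_width: -0.0
gripper_force: 0.0
```

>>> {"name": "send_rows", "arguments": {
  "series": "0 -0.32 -0.65 0 0 0 0;0 -0.32 -0.65 0 0 0 0;0 -0.32 -0.65 0 0 0 0;0 -0.32 -0.65 0 0 0 0;0 -0.32 -0.65 0 0 0 0;0 -0.32 -0.65 0 0 0 0;0 -0.32 -0.65 0 0 0 0;0 -0.32 -0.65 0 0 0 0;0 -0.32 -0.65 0 0 0 0;0 -0.32 -0.65 0 0 0 0"
}}

```text
time: 7.4
tcp_pos: [0.5026, 0.031, 0.2324]
eef_rot: [-0.001, 0.185, 0.983, -0.0]
contact_force: [0.7, -1.3, -0.9]
gripper_width: 0.0001
gripper_force: 0.0
```

>>> {"name": "send_rows", "arguments": {
  "series": "0 -0.32 -0.65 0 0 0 0;0 -0.32 -0.65 0 0 0 0;0 -0.32 -0.65 0 0 0 0;0 -0.32 -0.65 0 0 0 0;0 -0.32 -0.65 0 0 0 0;0 -0.32 -0.65 0 0 0 0;0 -0.32 -0.65 0 0 0 0;0 -0.32 -0.65 0 0 0 0;0 -0.32 -0.65 0 0 0 0;0 -0.2 -0.55 0 0 0 0"
}}

```text
time: 8.4
tcp_pos: [0.5163, -0.1461, 0.2323]
eef_rot: [-0.001, 0.185, 0.983, -0.0]
contact_force: [-0.5, 0.3, -0.3]
gripper_width: 0.0
gripper_force: 0.0
```

>>> {"name": "send_rows", "arguments": {
  "series": "0 0 0 0 0 0 0;0 0 0 0 0 0 0"
}}

```text
time: 8.6
tcp_pos: [0.5165, -0.1447, 0.2327]
eef_rot: [-0.001, 0.185, 0.983, 0.0]
contact_force: [-0.2, 1.0, 0.1]
gripper_width: 0.0001
gripper_force: 0.0
```

>>> {"name": "send_rows", "arguments": {
  "series": "0 0 0 0.4 0 0 0;0 0 0 0.5 0 0 0;0 0 0 0.4 0 0 0;0 0 0 0.3 0 0 0;0 0 0 0.1 0 0 0;0 0 0 0.1 0 0 0;0 0 0 0 0 0 0"
}}

```text
time: 9.3
tcp_pos: [0.5171, -0.1453, 0.1887]
eef_rot: [-0.0, 0.185, 0.983, 0.0]
contact_force: [0.0, -0.6, 0.5]
gripper_width: -0.0003
gripper_force: 0.0
```

>>> {"name": "send_rows", "arguments": {
  "series": "0 0 0 0.04 0 0 0;0 0 0 0.04 0 0 0;0 0 0 0.04 0 0 0;0 0 0 0.04 0 0 0;0 0 0 0.04 0 0 0;0 0 0 0.04 0 0 0;0 0 0 0 0 0 0"
}}

```text
time: 10.0
tcp_pos: [0.5171, -0.1453, 0.183]
eef_rot: [0.0, 0.185, 0.983, 0.0]
contact_force: [-0.7, 0.2, 3.3]
gripper_width: -0.0
gripper_force: 1.3
```

>>> {"name": "send_rows", "arguments": {
  "series": "0 0 0 0.04 0 0 0;0 0 0 0.04 0 0 0;0 0 0 0 0 0 0"
}}

```text
time: 10.3
tcp_pos: [0.5171, -0.1453, 0.1807]
eef_rot: [0.0, 0.185, 0.983, 0.0]
contact_force: [-0.1, 0.2, 2.6]
gripper_width: -0.0005
gripper_force: 1.4
```

>>> {"name": "send_rows", "arguments": {
  "series": "0 0 0 0.04 0 0 0;0 0 0 0.04 0 0 0;0 0 0 0.03 0 0 0;0 0 0 0 0 0 0"
}}

```text
time: 10.7
tcp_pos: [0.517, -0.1452, 0.1778]
eef_rot: [0.0, 0.185, 0.983, 0.0]
contact_force: [-1.2, 1.0, 2.5]
gripper_width: -0.0004
gripper_force: 1.1
```

>>> {"name": "send_rows", "arguments": {
  "series": "0 0 0 0.03 0 0 0;0 0 0 0 0 0 0"
}}

```text
time: 10.9
tcp_pos: [0.5171, -0.1452, 0.1772]
eef_rot: [0.0, 0.185, 0.983, 0.0]
contact_force: [-0.2, 0.3, 3.1]
gripper_width: 0.0001
gripper_force: 1.2
```

>>> {"name": "send_rows", "arguments": {
  "series": "0 0 0 0.02 0 0 0;0 0 0 0 0 0 0"
}}

```text
time: 11.1
tcp_pos: [0.5171, -0.1453, 0.1771]
eef_rot: [0.0, 0.185, 0.983, 0.0]
contact_force: [-0.8, -0.2, 5.1]
gripper_width: 0.0
gripper_force: 2.4
```

>>> {"name": "send_rows", "arguments": {
  "series": "0 0 0 0.03 0 0 0;0 0 0 0 0 0 0"
}}

```text
time: 11.3
tcp_pos: [0.5175, -0.1453, 0.1771]
eef_rot: [0.001, 0.185, 0.983, 0.0]
contact_force: [-2.3, 0.6, 8.8]
gripper_width: 0.0
gripper_force: 4.4
```

>>> {"name": "send_rows", "arguments": {
  "series": "0 0 0 -0.2 0 0 0;0 0 0 -0.4 0 0 0;0 0 0 -0.6 0 0 0;0 0 0 -0.6 0 0 0;0 0 0 -0.5 0 0 0;0 0 0 -0.2 0 0 0;0 0 0 0 0 0 0;0 0 0 0 0 0 0"
}}

```text
time: 12.1
tcp_pos: [0.5167, -0.1451, 0.238]
eef_rot: [-0.0, 0.185, 0.983, 0.0]
contact_force: [-0.6, 0.6, -0.8]
gripper_width: -0.0002
gripper_force: 0.0
```

>>> {"name": "send_rows", "arguments": {
  "series": "0 0.43 0.42 0 0 0 0;0 0.43 0.42 0 0 0 0;0 0.43 0.42 0 0 0 0;0 0.43 0.42 0 0 0 0;0 0.43 0.42 0 0 0 0;0 0.43 0.42 0 0 0 0;0 0.43 0.42 0 0 0 0;0 0.43 0.42 0 0 0 0;0 0.43 0.42 0 0 0 0;0 0.43 0.42 0 0 0 0"
}}

```text
time: 13.1
tcp_pos: [0.4541, -0.0078, 0.2377]
eef_rot: [-0.001, 0.185, 0.983, -0.0]
contact_force: [0.2, -0.1, 0.2]
gripper_width: -0.0003
gripper_force: 0.0
```

>>> {"name": "send_rows", "arguments": {
  "series": "0 0 0 0 0 0 0;0 0 0 0 0 0 0;0 0 0 0 0 0 0"
}}

```text
time: 13.4
tcp_pos: [0.4552, -0.0092, 0.2383]
eef_rot: [-0.0, 0.185, 0.983, -0.0]
contact_force: [0.4, -0.1, -1.4]
gripper_width: 0.0001
gripper_force: 0.0
```

>>> {"name": "send_rows", "arguments": {
  "series": "0 0 0 0.3 0 0 0;0 0 0 0.4 0 0 0;0 0 0 0.4 0 0 0;0 0 0 0.2 0 0 0;0 0 0 0.1 0 0 0;0 0 0 0.1 0 0 0;0 0 0 0 0 0 0"
}}

```text
time: 14.1
tcp_pos: [0.455, -0.0084, 0.2008]
eef_rot: [-0.0, 0.185, 0.983, -0.0]
contact_force: [-0.7, -0.8, 0.1]
gripper_width: 0.0001
gripper_force: 0.0
```

>>> {"name": "send_rows", "arguments": {
  "series": "0 0 0 0.04 0 0 0;0 0 0 0.04 0 0 0;0 0 0 0.04 0 0 0;0 0 0 0.04 0 0 0;0 0 0 0.04 0 0 0;0 0 0 0.04 0 0 0;0 0 0 0 0 0 0"
}}

```text
time: 14.8
tcp_pos: [0.4551, -0.0083, 0.1951]
eef_rot: [0.0, 0.185, 0.983, 0.0]
contact_force: [-0.4, 0.2, 0.2]
gripper_width: -0.0001
gripper_force: 0.4
```

>>> {"name": "send_rows", "arguments": {
  "series": "0 0 0 0.04 0 0 0;0 0 0 0.04 0 0 0;0 0 0 0 0 0 0"
}}

```text
time: 15.1
tcp_pos: [0.4551, -0.0084, 0.1931]
eef_rot: [0.0, 0.185, 0.983, 0.0]
contact_force: [-1.0, 0.2, 3.0]
gripper_width: 0.0002
gripper_force: 1.3
```

>>> {"name": "send_rows", "arguments": {
  "series": "0 0 0 0.04 0 0 0;0 0 0 0.04 0 0 0;0 0 0 0 0 0 0"
}}

```text
time: 15.4
tcp_pos: [0.455, -0.0083, 0.1909]
eef_rot: [0.0, 0.185, 0.983, 0.0]
contact_force: [0.4, 0.5, 2.3]
gripper_width: -0.0002
gripper_force: 1.0
```

>>> {"name": "send_rows", "arguments": {
  "series": "0 0 0 0.04 0 0 0;0 0 0 0 0 0 0"
}}

```text
time: 15.6
tcp_pos: [0.4551, -0.0084, 0.19]
eef_rot: [0.0, 0.185, 0.983, 0.0]
contact_force: [-0.9, -0.6, 3.1]
gripper_width: 0.0003
gripper_force: 1.8
```

>>> {"name": "send_rows", "arguments": {
  "series": "0 0 0 0.03 0 0 0;0 0 0 0 0 0 0"
}}

```text
time: 15.8
tcp_pos: [0.4552, -0.0083, 0.19]
eef_rot: [0.0, 0.185, 0.983, 0.0]
contact_force: [-2.2, 0.4, 8.3]
gripper_width: 0.0003
gripper_force: 4.4
```

>>> {"name": "send_rows", "arguments": {
  "series": "0 0 0 0.02 0 0 0;0 0 0 0 0 0 0"
}}

```text
time: 16.0
tcp_pos: [0.4555, -0.0083, 0.19]
eef_rot: [0.0, 0.185, 0.983, 0.0]
contact_force: [-3.3, 0.4, 12.5]
gripper_width: 0.0001
gripper_force: 6.0
```

Home at 0.190. Retracting and checking before handing in.

>>> {"name": "send_rows", "arguments": {
  "series": "0 0 0 -0.2 0 0 0;0 0 0 -0.4 0 0 0;0 0 0 -0.6 0 0 0;0 0 0 -0.6 0 0 0;0 0 0 -0.6 0 0 0;0 0 0 -0.3 0 0 0;0 0 0 0 0 0 0;0 0 0 0 0 0 0;0 0 0 0 0 0 0"
}}

```text
time: 16.9
tcp_pos: [0.4545, -0.0084, 0.2555]
eef_rot: [-0.001, 0.185, 0.983, -0.0]
contact_force: [0.4, -1.2, 0.5]
gripper_width: -0.0003
gripper_force: 0.0
```

Run:
```python
from h import *
s=state();print(s['tcp_pos'],s['contact_force'],np.abs(s['qd']).max())
im,d=camera('scene');cv2.imwrite('pics/end.png',im[...,::-1]);W=world('scene',d)
for o,x,y in(('oats',195,171),('rice',244,188),('pasta',321,192)):print(o,np.median(W[y-2:y+3,x-2:x+3].reshape(-1,3),axis=0).round(4))
```

```text
[ 0.45447897 -0.00835309  0.25549132] [ 0.41642061 -1.17987279  0.50140558] 0.002179536167260609
oats [0.4913 0.2193 0.1485]
rice [0.4355 0.0184 0.1895]
pasta [ 0.5177 -0.1447  0.1762]
```

View pics/end.png

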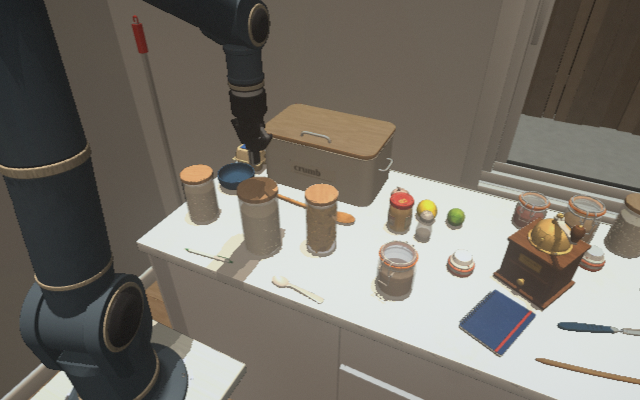

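The end view shows all three canisters upright in place (lids near (197,174), (258,190) and (321,194)), with the fingers clear above rice. The lid heights match the home values and the other things look unmoved.

```bash
python3 -c "
from bench import job_done
print(job_done())"
```

```text
the job is handed in; nothing more can be done
None
```

I pressed the lids home in order (oats, pasta, rice), each to a firm stop at its listed height with about 13 N or less, and handed the job in about 17 s into the run; no verdict was returned, but the final picture shows the canisters upright in place, the bystanders apparently unmoved and the arm clear.

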